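Get the bearing out from behind the standing parts

TASK

The ball bearing at the back of the aluminium tray is hemmed in by a bolt, a sleeve and a jar: stand all three aside upright on the black rubber mat, and leave the bearing where it is until that is done. Then set the bearing down gently, flat in the middle of the steel dish, and only after that put the bolt, the sleeve and the jar back upright, each where it had stood in the tray. Do not knock any of them over, and leave the carton, the can and the wrench alone.

Things in the scene. Friction and masses are not known exactly. Their poses are not given: they have to be found in the camera images.
- bearing: The ball bearing, a low steel ring with a dark seal: outer diameter 52 mm, height 22 mm, bore 20 mm, 0.2 kg. It lies flat near the tray's tall wall, too close to it for a finger between; with the three tall things gone, there is finger room on its +-y sides (tray axes). Origin: centre of its underside, z up.
- bolt: Dark steel hex bolt standing on its head, thread up: 100 mm tall, head 15 mm high and 42 mm across corners, round shank 24 mm in diameter above it, about 0.4 kg. Origin: centre of its underside, z up.
- sleeve: Plain copper-coloured tube standing on end: 88 mm tall, outer diameter 38 mm, bore 26 mm, about 0.3 kg. Origin: centre of its underside, z up.
- jar: Round dark grey plastic jar with a white screw cap: 92 mm tall, 44 mm in diameter, about 0.15 kg. Origin: centre of its underside, z up.
- tray: Fixed aluminium tray, 160 (x) by 180 mm (y). Along its +x edge, far from the robot, a wall 40 mm high, 4 mm thick; the other edges have 8 mm rims. The bearing lies about 40 mm from the centre towards the wall; two tall things stand about 55 mm to either side (+-y), the third about 64 mm before it (-x), shuffled each time. Origin: centre of its underside; the floor is 4 mm above it.
- mat: Fixed black rubber mat, the side area, empty at the start: 250 mm (its x) by 150 mm (its y), 4 mm thick, to the left or right of the tray. Origin: centre of its underside; its top is 4 mm above it.
- dish: Fixed round steel dish, empty at the start, on the other side of the tray from the mat: flat floor 4 mm thick and about 106 mm in diameter, rim 14 mm high and 124 mm in outer diameter. Origin: centre of its underside.
- carton: Bystander: closed cardboard carton 80 x 110 x 65 mm, beyond the tray. Origin: centre of its underside.
- can: Bystander: steel tin can with a blue band, 66 mm in diameter, 85 mm tall, beyond the tray. Origin: centre of its underside.
- wrench: Bystander: steel wrench 140 mm long, lying across the bench just beyond the tray. Origin on its underside; its x axis runs along it.
Not all that is in view belongs to the job. There is more than one size of the jar; the one meant has the size given above. Leave any blue look-alike of the bolt alone.

How it is judged:
By the outcome, as a careful person would: the job done as asked, in the order asked, and still so for the second after the job is handed in, with the robot touching nothing.
It also fails if it takes over 134 s, if anything falls off the work surface, if the arm or the gripper's body presses on something with over 40 N, if the wrist force passes 120 N, or if a joint passes its speed limit or range.

ROBOT

A 6-joint arm with a two-finger parallel gripper is mounted at the origin on the work surface. World frame = base frame: x ahead of the robot, y to its left, z up, the work surface at z = 0. Lengths are in m, angles in rad, forces in N, time in s.
With the tool pointing down it reaches from about 0.35 to 0.8 m from the base axis. Payload 7.3 kg.
Tool frame: the origin (TCP) lies between the finger pads; the fingertips stand 25 mm ahead of it and the grasp point (between the pads) lies 6 mm ahead of it (r.tip_extent is the distance from the TCP to the fingertips, in m); z points along the fingers, y is the line along which they close (so a half turn about z gives the same grasp; the last joint's range is limited). The gripper opens to 85 mm and grips with 20 to 120 N. Pads are 22 mm wide; open, the fingers measure 114 mm over their backs; the gripper's body (76 mm by 85 mm) begins 54 mm behind the grasp point. The pads swing forward as they close: fully open they stand 13 mm farther back than shut.
Start: joints at [1.074, 0.342, 1.524, -0, 1.275, -0.146], TCP at [0.18, 0.493, 0.256] pointing down, gripper open.
Joint ranges: [-2.53, 2.53], [-0.77, 2.02], [0.04, 2.7], [-1, 4.14], [0.28, 2.66], [-3.11, 3.11]. Speed limits (rad/s): [2.57, 2.57, 3.14, 3.14, 3.14, 3.14].

INTERFACE

Orientations are given as a unit quaternion [x, y, z, w].
In Python, from workcell import r, command_gripper, optics gives the robot as it stands. The module is installed in compiled form; this text tells all that it offers. Calls block until the motion is done:
- r.reach(position, orientation): joint-space move of the TCP to a pose.
- r.move_straight(position, orientation=None, speed=0.15, max_force=None): straight line of the TCP; orientation=None keeps the orientation; speed is the mean speed in m/s. With max_force (N) it stops when the force on the tool has changed by that much, and returns True; else False.
- r.movej(angles): joint-space move.
- command_gripper(opening, force=None): finger opening in m; force is the grip in N (None keeps the last); returns when the fingers have stopped.
- r.hold(seconds).
- r.solve_ik(position, orientation): joint angles nearest the present ones, or None.
- r.read_state(): the state.
- optics.get_image(name): name is "side" or "top" or "wrist"; returns (picture, depth): 420x560x3 uint8, red, green, blue; 420x560 float32, m along the optical axis (not along the pixel's ray), 0 where there is no reading.
- optics.camera_model(name): a dict with "K" (3x3 intrinsics, pixels), "R" (3x3) and "t" (3): a world point X has camera coordinates R X + t; the wrist camera has in their place "tool_from_camera" (4x4, takes a point from camera to tool coordinates, whose origin is the TCP and whose axes are the flange's). Camera axes: x right, y down, z forward; pixel columns grow to the right and rows downward; lengths in m; the calibration is good to about 2 mm. A picture is of the moment at which its call begins: read the wrist's pose just before it. camera_model takes no time and is no camera call.
A pose or a line that the arm cannot do raises r.PlanningError and nothing moves.
- r.finish_job(): hands the job in; it is judged then, once.
The state is a dict: "time_s": time; "joint_positions": joint angles; "dq": joint speeds; "tau": joint torques, N m; "eef_pos": TCP position; "eef_rot": TCP orientation; "contact_force": force on the tool from outside, world axes, zero at the start; "torque": the same for the moment, N m; "grip_width": finger opening in m; "grip_force": force on a finger pad.
Only numpy, scipy, OpenCV 4.12 (cv2) and the standard library are available. Lean on these libraries where they do the work, as an engineer would, in place of code of your own. Each camera call takes 0.05 s, during which the arm holds its last target. There are 200 camera calls.

## Working session

There is one attempt and no reset: what is moved stays moved. The work goes in short steps, each a Python script; the robot and the scene stay as the last script left them, time stands still between calls to the robot, and variables do not carry over. Pictures are saved under pics/ and viewed, at most 14 in all, crops included, and the job is handed in when it is done.

```bash
mkdir -p pics; python3 - <<'E'
from workcell import r, optics
import cv2, numpy as np
for n in("top","side"):
    p,d=optics.get_image(n); cv2.imwrite(f"pics/{n}0.png",p[:,:,::-1]); np.save(f"{n}0.npy",d)
    c=optics.camera_model(n); print(n,c)
print(optics.camera_model("wrist")); print(r.read_state())
E
```

```text
top {'K': array([[398.02371746,   0.        , 279.69845926],
       [  0.        , 398.02371746, 208.88129206],
       [  0.        ,   0.        ,   1.        ]]), 'R': array([[ 0.02412315, -0.99963844,  0.01187702],
       [-0.9921191 , -0.02539949, -0.122697  ],
       [ 0.12295431, -0.00882358, -0.99237311]]), 't': array([-0.03267489,  0.55266986,  0.82192126])}
side {'K': array([[485.12391563,   0.        , 273.79954307],
       [  0.        , 485.12391563, 212.21871428],
       [  0.        ,   0.        ,   1.        ]]), 'R': array([[ 0.98006843, -0.1986498 , -0.00203331],
       [-0.11454999, -0.55672801, -0.82275891],
       [ 0.16230889,  0.80659294, -0.56838688]]), 't': array([-0.55894457,  0.08754487,  0.74460483])}
{'K': array([[322.54976891,   0.        , 284.99012354],
       [  0.        , 322.54976891, 205.97645999],
       [  0.        ,   0.        ,   1.        ]]), 'tool_from_camera': array([[ 1.90407239e-04, -9.50444481e-01, -3.10894278e-01,
         8.00225555e-02],
       [ 9.99999792e-01, -1.05040483e-05,  6.44562245e-04,
        -5.98522152e-04],
       [-6
[... 184 characters left out ...]
_positions': array([ 1.07403589e+00,  3.42633638e-01,  1.52491059e+00,  1.52693412e-05,
        1.27539785e+00, -1.46018083e-01]), 'dq': array([ 1.58928967e-03, -3.88363843e-03, -3.57392917e-03,  9.42499021e-05,
       -1.12105504e-03, -1.71911812e-03]), 'tau': array([ 2.88244722e-03, -4.34447873e+01, -2.46492809e+01, -1.75401842e-04,
        4.54918845e-03,  9.81688011e-07]), 'eef_pos': array([0.18021842, 0.49276051, 0.25570931]), 'eef_rot': array([ 1.74475787e-01,  9.84661233e-01, -6.37857566e-04, -2.20059725e-04]), 'contact_force': array([-0.13604858,  0.03098259,  0.20173773]), 'torque': array([-0.0359747 ,  0.02904733, -0.01484089]), 'grip_force': 0.0, 'grip_width': 0.08527647733213009}
```

View pics/top0.png

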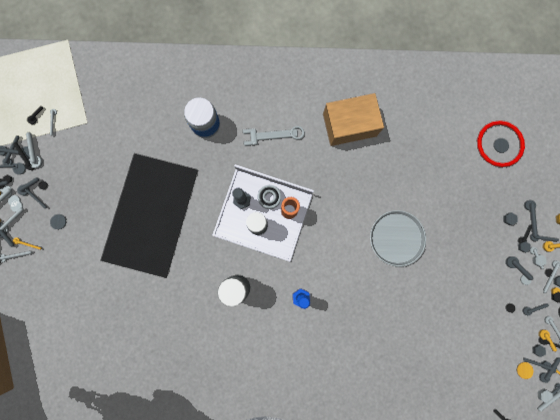

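View pics/side0.png

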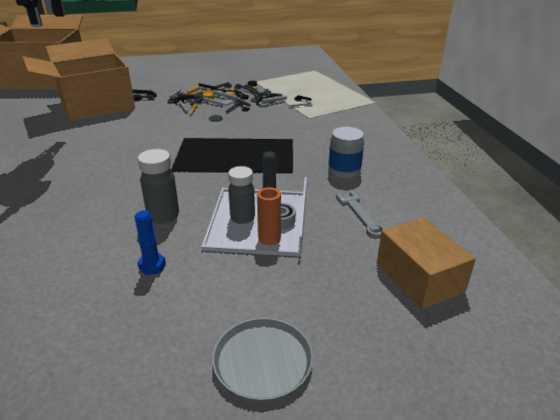

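The top view shows the tray at (265,212). In it stand the bolt (241,198), bearing (269,196), sleeve (290,207) and a small jar (257,223). The mat is at (150,215) and the dish at (398,238).

Candidates:
- **Jar:** small one (257,223) in the tray, or big one (233,291) outside. The tray one fits the 44 mm size.
- **Bolt:** dark one (241,198), or blue one (302,298), which is the look-alike.

I'll confirm both in an enlarged crop.

```bash
cat > h.py <<'E'
import numpy as np
from workcell import r, command_gripper, optics
def w(cam,u,v,z):
    "world point at height z seen at pixel u,v of a fixed camera"
    c=optics.camera_model(cam); o=-c["R"].T@c["t"]
    d=c["R"].T@np.linalg.inv(c["K"])@[u,v,1]
    return (o+d*(z-o[2])/d[2])[:2]
E
python3 - <<'E'
import cv2
a=cv2.imread("pics/top0.png")
cv2.imwrite("pics/crop1.png",cv2.resize(a[160:310,205:335],None,fx=4,fy=4,interpolation=cv2.INTER_CUBIC)[:600])
E
```

```text
(no output)
```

View pics/crop1.png

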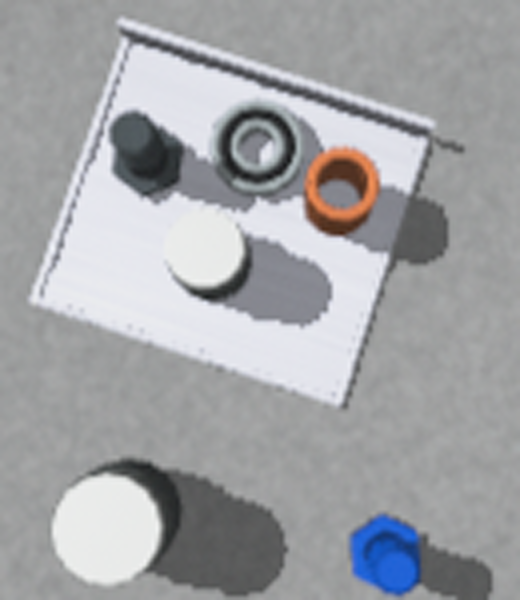

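The crop confirms it. The tray jar's cap (206,248) is about 80 px wide against 110 px for the outside jar, and the dark bolt (134,134) is in the tray while the blue one is outside. Now positions.

```bash
python3 - <<'E'
from h import *
d=np.load("top0.npy")
P=lambda u,v,z: w("top",205+(u+.5)/4-.5,160+(v+.5)/4-.5,z)
pts=dict(jar=(206,248,.096),bolt=(134,134,.104),sleeve=(341,184,.092),bearing=(256,146,.026),NL=(33,301,.008),NR=(345,406,.008),WL=(120,22,.04),WR=(435,125,.04))
for k,v in pts.items(): print(k,P(*v).round(4))
print("capdiam", (P(166,248,.096)-P(246,248,.096)), "big",(P(52,528,.12)-P(163,528,.12)))
for k,(u,v,z) in dict(mat1=(136,154,.004),mat2=(198,170,.004),mat3=(165,277,.004),mat4=(101,262,.004),dish=(398,238.5,.014),dl=(371,238,.014),dr=(425.5,238,.014),dt=(398,211,.014),db=(398,266,.014)).items(): print(k,w("top",u,v,z).round(4))
# depth check -> z of jar top
c=optics.camera_model("top")
for n,(u,v) in dict(jar=(256,221),bolt=(238,193),bigjar=(231,291),floor=(240,225)).items():
    X=c["R"].T@(np.linalg.inv(c["K"])@[u,v,1]*d[v,u]-c["t"]); print(n,X.round(4))
E
```

```text
jar [0.519  0.0278]
bolt [0.574  0.0648]
sleeve [ 0.5533 -0.0387]
bearing [0.5817 0.0058]
NL [0.4953 0.1261]
NR [ 0.4423 -0.0463]
WL [0.6454 0.0809]
WR [ 0.5935 -0.0903]
capdiam [-0.00100032  0.0396693 ] big [-0.00120785  0.05216203]
mat1 [0.6735 0.308 ]
mat2 [0.6404 0.1666]
mat3 [0.4015 0.2265]
mat4 [0.4304 0.3674]
dish [ 0.4971 -0.2797]
dl [ 0.4967 -0.2204]
dr [ 0.4997 -0.3402]
dt [ 0.5578 -0.2804]
db [ 0.4375 -0.2789]
jar [0.5202 0.0281 0.0964]
bolt [0.5744 0.0651 0.1032]
bigjar [0.3846 0.0697 0.1202]
floor [0.5189 0.0678 0.004 ]
```

The tray jar is 92 mm tall by depth, so it is the right one. I'll take one wrist look above the tray to cross-check positions before grasping.

```bash
cat >> h.py <<'E'
from scipy.spatial.transform import Rotation as Rot
YAW=np.deg2rad(-17.0)                     # tray yaw
tx=np.array([np.cos(YAW),np.sin(YAW)]); ty=np.array([-tx[1],tx[0]])
Q=Rot.from_matrix(np.c_[[-tx[0],-tx[1],0],[ty[0],ty[1],0],[0,0,-1]]).as_quat()  # down, closing along tray y
def wrist():
    "picture and world points (HxWx3) of the wrist camera"
    s=r.read_state(); p,d=optics.get_image("wrist"); c=optics.camera_model("wrist")
    v,u=np.mgrid[:d.shape[0],:d.shape[1]]
    X=np.stack([u,v,np.ones_like(u)],-1)@np.linalg.inv(c["K"]).T*d[...,None]
    T=c["tool_from_camera"]; X=X@T[:3,:3].T+T[:3,3]
    X=X@Rot.from_quat(s["eef_rot"]).as_matrix().T+s["eef_pos"]; X[d==0]=np.nan
    return p,X
def spot(X,xy,z,rad=.035,tol=.004):
    m=(abs(X[...,2]-z)<tol)&(np.hypot(X[...,0]-xy[0],X[...,1]-xy[1])<rad)
    P=X[m][:,:2]; return (P.min(0)+P.max(0))/2, np.ptp(P,axis=0), len(P)
def straight(xy,z,**k): return r.move_straight([xy[0],xy[1],z],Q,**k)
def pick(xy,z,opening,force=40,up=.205,vdown=.12):
    command_gripper(opening)
    straight(xy,up,speed=.25); hit=straight(xy,z,speed=vdown,max_force=12)
    command_gripper(0,force=force); s=r.read_state()
    print("pick t%.1f hit%s z%.4f width%.4f f%.1f"%(s["time_s"],hit,s["eef_pos"][2],s["grip_width"],s["grip_force"]))
    straight(xy,up,speed=.12); print("held width%.4f"%r.read_state()["grip_width"])
def place(xy,z,opening,up=.205,gap=.008,near=True):
    straight(xy,up,speed=.22); straight(xy,z+gap,speed=.12); r.hold(.2)
    hit=straight(xy,z-.004,speed=.02,max_force=3); s=r.read_state()
    print("place t%.1f hit%s dz%.4f F%s"%(s["time_s"],hit,s["eef_pos"][2]-z,s["contact_force"].round(1)))
    if hit and s["eef_pos"][2]-z>.004: print("EARLY STOP - not released"); raise SystemExit
    command_gripper(opening); straight(xy,up,speed=.15)
E
python3 - <<'E'
from h import *; import cv2
r.reach([.50,.03,.27],Q)
p,X=wrist(); cv2.imwrite("pics/w1.png",p[:,:,::-1]); s=r.read_state(); print(s["time_s"],s["joint_positions"].round(2),r.tip_extent)
for n,xy,z in(("jar",(.519,.028),.096),("bolt",(.574,.065),.104),("sleeve",(.553,-.039),.092),("bearing",(.582,.006),.026)): print(n,*spot(X,xy,z))
E
```

```text
2.175 [-0.09  0.29  1.56  0.    1.29 -1.37] 0.025
jar [0.51704284 0.02826886] [0.03927399 0.03932803] 1289
bolt [0.57291356 0.06509456] [0.02371609 0.02289188] 403
sleeve [ 0.55156078 -0.03939374] [0.03694345 0.03690578] 569
bearing [0.58544634 0.00475617] [0.06102777 0.0508446 ] 1031
```

View pics/w1.png

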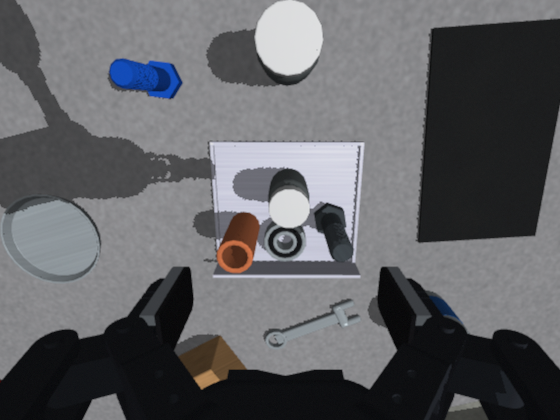

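The wrist view shows the tray square to the tool, with jar (289,205), bolt (335,232), sleeve (240,245) and bearing (287,240). Both cameras agree within 2 mm. Jar first.

```bash
cat >> h.py <<'E'
TR=dict(jar=(.518,.028),bolt=(.5735,.065),sleeve=(.5525,-.039))
MAT=dict(jar=(.464,.285),bolt=(.609,.249),sleeve=(.5365,.267))
ZG=dict(jar=.074,bolt=.076,sleeve=.072); OP=dict(jar=.064,bolt=.050,sleeve=.060)
E
python3 - <<'E'
from h import *
pick(TR["jar"],ZG["jar"],OP["jar"]); place(MAT["jar"],ZG["jar"],OP["jar"])
p,X=wrist(); print(spot(X,MAT["jar"],.096))
E
```

```text
pick t4.5 hitFalse z0.0749 width0.0426 f40.5
held width0.0426
place t8.9 hitTrue dz0.0009 F[-1.  -1.   4.6]
(array([0.46306992, 0.28550664]), array([0.03916792, 0.03913448]), 2112)
```

```bash
python3 - <<'E'
from h import *; import cv2
for n in("bolt","sleeve"): pick(TR[n],ZG[n],OP[n]); place(MAT[n],ZG[n],OP[n])
straight((.50,.06),.26,speed=.25)
p,X=wrist(); cv2.imwrite("pics/w2.png",p[:,:,::-1])
for n,z in(("jar",.096),("bolt",.104),("sleeve",.092)): print(n,*spot(X,MAT[n],z))
m=(X[...,2]>.022)&(X[...,2]<.030)&(((X[...,:2]-[.5453,.0164])@tx)<.068)&(np.hypot(X[...,0]-.583,X[...,1]-.005)<.04)
import cv2; P=X[m][:,:2].astype("f4"); print("bearing",cv2.minEnclosingCircle(P),len(P)); print(r.read_state()["time_s"])
E
```

```text
pick t13.3 hitFalse z0.0767 width0.0231 f39.0
held width0.0229
place t17.3 hitTrue dz0.0005 F[1.3 1.3 4. ]
pick t21.9 hitFalse z0.0729 width0.0368 f40.1
held width0.0373
place t26.5 hitTrue dz0.0009 F[-0.4 -0.4  5.1]
jar [0.46319775 0.28415911] [0.03937477 0.03851373] 2076
bolt [0.60681419 0.24813579] [0.0213539  0.02214891] 458
sleeve [0.5354203 0.2654664] [0.03674227 0.03764294] 864
bearing ((0.5800791382789612, 0.004694797098636627), 0.026137972250580788) 1146
28.975
```

View pics/w2.png

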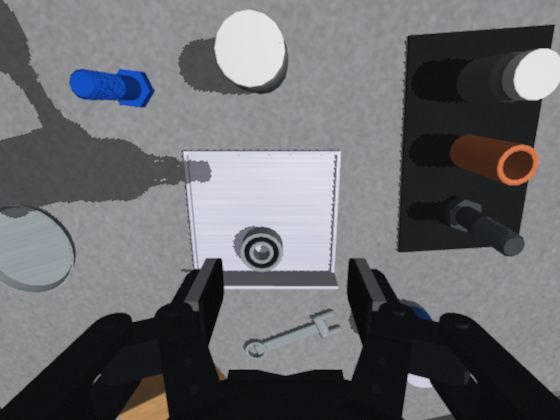

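All three stand upright on the mat: jar (535,75), sleeve (515,165), bolt (510,240). The bearing is clear at (262,250). Next I grasp the bearing, feeling for the floor.

```bash
python3 - <<'E'
from h import *; import cv2
B=(.5815,.0055)
command_gripper(.062); straight(B,.12,speed=.25); straight(B,.055,speed=.12); r.hold(.2)
hit=straight(B,.031,speed=.03,max_force=4); z=r.read_state()["eef_pos"][2]; print(hit,z)
if hit: straight(B,z+.004,speed=.03)
command_gripper(0,force=60); s=r.read_state(); print("z%.4f w%.4f f%.1f"%(s["eef_pos"][2],s["grip_width"],s["grip_force"]),s["contact_force"].round(1))
straight(B,s["eef_pos"][2]+.02,speed=.05); straight(B,.16,speed=.15)
np.save("zb.npy",s["eef_pos"][2]); s=r.read_state(); print("held w%.4f"%s["grip_width"],s["contact_force"].round(1))
straight((.4977,-.28),.18,speed=.25); r.hold(.2)
p,X=wrist(); cv2.imwrite("pics/w3.png",p[:,:,::-1])
m=(X[...,2]>.010)&(X[...,2]<.018)&(np.hypot(X[...,0]-.4977,X[...,1]+.28)<.075)
P=X[m][:,:2].astype("f4"); print("dish",cv2.minEnclosingCircle(P),len(P)); print(r.read_state()["time_s"])
E
```

```text
False 0.031138529330198568
z0.0318 w0.0496 f62.4 [-1.2  0.3  5.9]
held w0.0497 [-0.1 -0.4 -1.1]
dish ((0.49721774458885193, -0.2798348069190979), 0.061761412769556046) 1647
35.1583
```

View pics/w3.png

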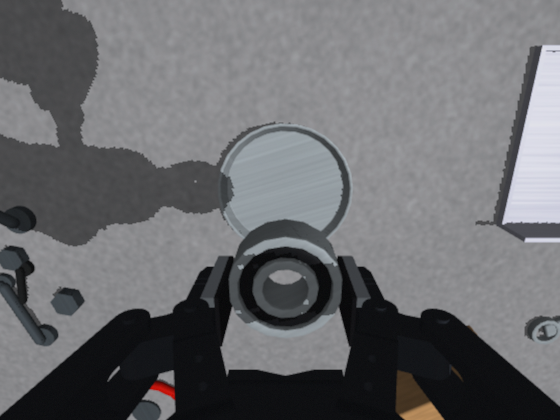

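The bearing is held level at (285,288), and the dish measures as centred at (0.4975, -0.280). Setting it down now.

```bash
python3 - <<'E'
from h import *; import cv2
D=(.498,-.280); z=float(np.load("zb.npy"))
place(D,z,.064,up=.18)
straight((.46,-.268),.24,speed=.2); r.hold(.2)
p,X=wrist(); cv2.imwrite("pics/w4.png",p[:,:,::-1])
m=(X[...,2]>.019)&(X[...,2]<.033)&(np.hypot(X[...,0]-D[0],X[...,1]-D[1])<.045)
P=X[m]; print("bearing",cv2.minEnclosingCircle(P[:,:2].astype("f4")),len(P))
A=np.c_[P[:,:2]-P[:,:2].mean(0),np.ones(len(P))]; print("plane",np.linalg.lstsq(A,P[:,2],rcond=None)[0])
m=(X[...,2]>.010)&(X[...,2]<.018)&(np.hypot(X[...,0]-D[0],X[...,1]-D[1])<.075)
print("dish",cv2.minEnclosingCircle(X[m][:,:2].astype("f4"))); print(r.read_state()["time_s"])
E
```

```text
place t37.4 hitTrue dz0.0000 F[-0.2 -0.1  3.8]
bearing ((0.4964943826198578, -0.28054723143577576), 0.026106037199497223) 1490
plane [ 0.00831461 -0.00171342  0.02496027]
dish ((0.4970744848251343, -0.2799614667892456), 0.061820678412914276)
39.5667
```

View pics/w4.png

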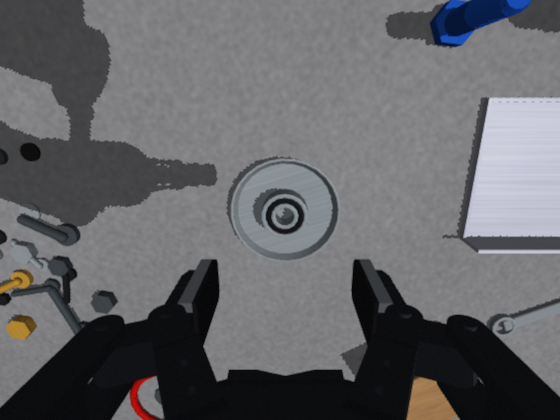

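The bearing lies flat in the dish's middle (285,213), within 1 mm of centre. Now the three go back.

```bash
python3 - <<'E'
from h import *; import cv2
straight((.46,-.1),.24,speed=.25)
for n in("bolt","sleeve","jar"): pick(MAT[n],ZG[n],OP[n]); place(TR[n],ZG[n],OP[n])
straight((.50,.03),.27,speed=.2); r.hold(.2)
p,X=wrist(); cv2.imwrite("pics/w5.png",p[:,:,::-1])
for n,z in(("jar",.096),("bolt",.104),("sleeve",.092)): print(n,*spot(X,TR[n],z))
straight((.36,.17),.27,speed=.2)
p,_=optics.get_image("top"); cv2.imwrite("pics/top1.png",p[:,:,::-1]); print(r.read_state()["time_s"])
E
```

```text
pick t43.9 hitFalse z0.0769 width0.0229 f39.5
held width0.0231
place t48.0 hitTrue dz0.0008 F[-0.1  0.2  4.7]
pick t52.2 hitFalse z0.0729 width0.0370 f40.1
held width0.0373
place t56.8 hitTrue dz0.0009 F[-0.8 -0.3  4.6]
pick t61.4 hitFalse z0.0750 width0.0422 f40.5
held width0.0421
place t65.8 hitTrue dz0.0009 F[-1.  -0.3  5.9]
jar [0.5167987  0.02814814] [0.03970321 0.03933945] 1310
bolt [0.57136223 0.06481286] [0.0222509 0.0232915] 408
sleeve [ 0.55102392 -0.03914163] [0.03713703 0.03708331] 583
69.125
```

View pics/w5.png

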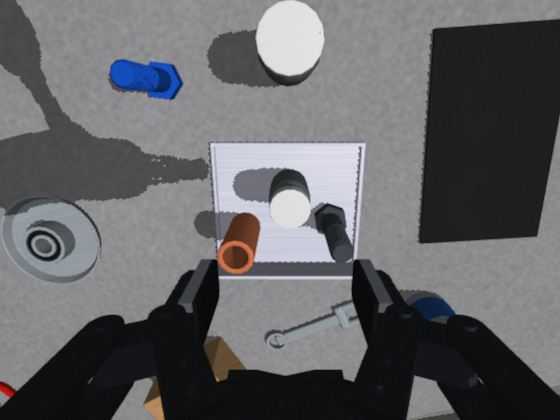

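View pics/top1.png

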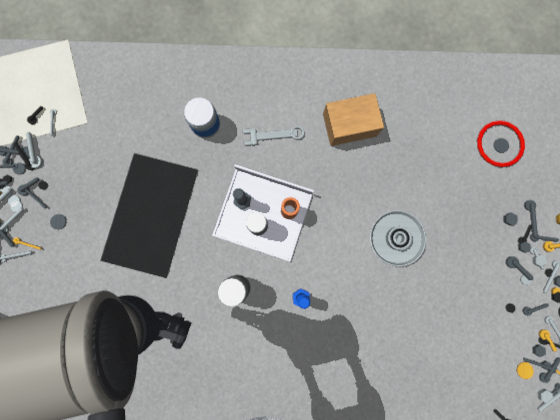

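The bolt (241,198), sleeve (290,207) and jar (257,223) are back upright within 2 mm of where they stood. The bearing is centred in the dish (399,238), and the carton, can and wrench have not moved. Handing in.

```bash
python3 -c "
from workcell import r
print(r.finish_job())"
```

```text
the job is handed in; nothing more can be done
None
```

Job done and handed in at about 69 s of the 134 s limit: the bearing lies flat within 1 mm of the dish's centre, the bolt, sleeve and jar stand upright within about 2 mm of their original places, and nothing else was disturbed.

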